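# Gauge the polisher's extension shaft in the bench caliper

## Robot

A 7-joint arm with a two-finger parallel gripper is mounted at the origin on the work surface. World frame = base frame: x ahead of the robot, y to its left, z up, the work surface at z = 0. Lengths are in m, angles in rad, forces in N, time in s.
With the tool pointing down it reaches from about 0.4 to 0.85 m from the base axis. Payload 10.4 kg.
Tool frame: the origin (TCP) lies midway between the tips of the shut fingers; the grasp point (between the pads) lies 19 mm behind it; z points along the fingers, y is the line along which they close (so a half turn about z gives the same grasp; the last joint's range is limited). The gripper opens to 85 mm and grips with 20 to 120 N. Pads are 22 mm wide; open, the fingers measure 114 mm over their backs; the gripper's body (76 mm by 85 mm) begins 54 mm behind the grasp point. The pads swing forward as they close: fully open they stand 13 mm farther back than shut.
Start: joints at [-1.298, 0.332, -0.065, 1.46, 0.022, 1.35, -0.088], TCP at [0.182, 0.598, 0.231] pointing down, gripper open.
Joint ranges: [-2.6, 2.6], [-0.5, 2.12], [-1.47, 1.34], [0.16, 2.42], [-1.27, 4.41], [0.06, 2.06], [-2.6, 2.6]. Speed limits (rad/s): [2.22, 2.22, 2.79, 2.79, 3.14, 3.14, 3.14].

## Interface

Orientations are given as a unit quaternion [x, y, z, w].
In Python, from workcell import get_obs, camera, camera_params, hand_in gives the robot as it stands.
- The arm moves only by the tool carry_out, never from a script. Its argument "commands" is a list that holds one entry, the list of rows, each a list of 6 numbers: the shift along the tool's x, y, z in units of 40 mm (1.0 is 40 mm), then the turn, a rotation vector about the tool's x, y, z in units of 6 degrees (1.0 is 6 degrees). In form: [[[x, y, z, ax, ay, az], ...]]. A call has 1 to 20 rows; each row shifts and turns the commanded pose from where the row before left it, along the tool's axes as they then stand; what a row does not reach is not made up. A row lasts 1/12 s, in which the tool goes at most 41.7 mm and 7.16 degrees, less where a joint would pass 70% of its speed; a pose out of reach is approached as far as the arm can. A call is refused whole if a number of a shift passes 1 or a number of a turn 1, either way. A call with a gripper value outside its range is refused whole. "hand" is the closure, from -1 (fully open) to 1 (shut), set as the call begins (left out, the last holds). The fingers move at their own pace and stop on an object; "force" is the grip in N (left out, the last holds). Time passes only in rows, so rows that do not move let the fingers close. It gives the time, the measured TCP pose, the force, the opening and the grip force at its end, in the units of the state.
- get_obs(): the state, without advancing time (a new reading comes with each control period).
- camera(name): name is "scene" or "top" or "wrist"; returns the picture (400x640x3 uint8, red, green, blue); there is no depth.
- camera_params(name): a dict with "mtx" (3x3 intrinsics, pixels), "R" (3x3) and "t" (3): a world point X has camera coordinates R X + t. Camera axes: x right, y down, z forward; pixel columns grow to the right and rows downward; lengths in m; the calibration is good to about 2 mm. A picture is of the moment at which its call begins: read the wrist's pose just before it. camera_params takes no time and is no camera call; for the wrist camera it gives the pose at the moment of the call.
- hand_in(): hands the job in; it is judged then, once.
The state is a dict: "clock": time; "joint_pos": joint angles; "joint_velocities": joint speeds; "tau": joint torques, N m; "position": TCP position; "ee_rot": TCP orientation; "ft_force": force on the tool from outside, world axes, zero at the start; "torque": the same for the moment, N m; "grip_width": opening from 0.0 (shut) to 1.0 (fully open); "grasp_force": force on a finger pad.
Only numpy, scipy, OpenCV 4.12 (cv2) and the standard library are available. Lean on these libraries where they do the work, as an engineer would, in place of code of your own. Each camera call takes 0.05 s, during which the arm holds its last target. There are 200 camera calls.

## Task

Put the orange-banded extension shaft into the sloping bench caliper, lying along the slope on its two rests, and let go of it. Then take the orange tab and slide the caliper jaw shut on the shaft, gently, until the sprung brass anvil gives under a light, firm contact of about 8 newtons (never as much as 20); keep that touch for about half a second, then let go and leave the jaw closed on the shaft. Leave the blue-banded shaft and the other things where they are.

Things in the scene. Friction and masses are not known exactly. Their poses are not given: they have to be found in the camera images.
- shaft_orange_mid (a point): Centre of the loose orange-banded shaft to be gauged: round aluminium bar 140 mm long, barrel nominally 30 mm across but worn or oversize by up to 2 mm, the last 15 mm at one end a 14 mm stub; 0.28 to 0.46 kg; an orange band near each end. Half-way along, on its axis; x runs along the shaft to the stub; it may roll about x. Starts lying level in the rack, axis 45 mm above the table.
- shaft_blue_mid (a point): Centre of a like shaft with blue bands, not wanted: it stays in the rack. Same size and axes as the orange one. Shafts lie side by side 110 mm apart; either may be on either side.
- rack: Black plastic shaft rack, fixed, 170 x 220 mm; origin on the table under its centre, x along the shafts. Each shaft lies on two bars 20 mm wide, centred 45 mm either side of the middle, with low ridges against rolling; between the bars fingertips have room down to 10 mm above the table.
- gauge: Fixed bench caliper stand, foot 270 x 270 mm; origin on the table, x away from the robot, y left. A white strip lamp 55 mm deep, 270 mm wide hangs over its far side on two posts, underside 287 mm above the table, front edge 70 mm beyond the origin: no room there for a gripper upright over the tab, but a tool square to the bed passes in front of it.
- bed: Caliper bed, a dark plate 220 mm long, rising away from the robot at 30 degrees; origin on its upper face. x up the slope, y left (level), z square out of the plate. Anvil face at y = 0; the jaw closes towards +y. Foot stop for the shaft's lower end: face at x = -85 mm, 42 mm high. Lower fence at x = -85 to -55 mm: face at y = 0, 45 mm high. Beam from x = 86 mm, 30 mm high.
- rest (a point): Top of the upper of two aluminium rests, at bed x = 32, y = -48, z = 27 mm; bed axes. Rests span bed x = 20 to 45 and -80 to -55 mm, y = -98 to 2 mm; tops about 22 mm above the plate at y = 0, rising 6 degrees towards -y, so that a shaft let go on them rolls to the anvil.
- anvil_face (a point): Middle of the resting brass anvil's face, at bed x = 37, y = 0, z = 41 mm; bed axes. Anvil and jaw meet the shaft only above bed x = 15 mm; from bed x = -50 to 10 mm there is free room for fingers on both sides of a shaft on the rests.
- nest (a point): On the bed at x = -15, y = -15, z = 37 mm: about where the shaft's centre lies (within a few mm) once it rests on the rests, against the foot stop and the anvil. Axes as the bed's.
- jaw (a joint): Opening between jaw and resting anvil in m: 0 shut, 0.10 fully open; starts 0.07 to 0.095. Sliding friction about 2.5 N, stays where it is left.
- tab (a point): Grip point of the orange tab on the sliding jaw: a block 20 mm wide along the slide, 28 mm along the slope, standing square to the bed, its top 18 mm out from this point and its foot 24 mm in from it. Axes as the bed's (z square out of the bed); push it to +y to close the jaw.
- anvil (a joint): Travel of the brass sprung anvil in m: 0 at rest, pushed to +y at about 5 N per mm, solid stop at 0.004. Its red pin stands out further as it gives.
- polish_a: Grey polish bottle, red label, 56 mm across, 190 mm tall; origin under it. Bystander.
- polish_b: Grey polish bottle, orange label, 56 mm across, 190 mm tall; origin under it. Bystander.
- carton: Black and orange carton 55 x 85 x 120 mm; origin under it. Bystander.
- wax_jar: White wax jar, 60 mm across, 60 mm tall; origin under it. Bystander between rack and caliper.
- backing_plate: Black round backing plate, 124 mm across, 26 mm high; origin under it. Bystander.
- spanner: Steel spanner 160 mm long lying on the table between rack and caliper; origin half-way along, handle to -x. Bystander.
- spray_can: Blue and white spray can, 60 mm across, 160 mm tall; origin under it. Bystander.
Things that resemble listed ones, but are neither listed nor needed, are in the scene too. What is shaped like the part that bears shaft_orange_mid but green or turquoise is not meant.

How it is judged:
On the way, in this order (a step that is already met when the one before it is completed fails the run):
1. the orange-banded shaft lies on the rests along the slope, let go (x of shaft_orange_mid in the frame of bed between -0.025 and 0.012 m and y of shaft_orange_mid in the frame of bed between -0.06 and -0.008 m and z of shaft_orange_mid in the frame of bed below 0.048 m and angle between the x axis of shaft_orange_mid and the x axis of bed, either way round below 0.15 rad and contact force between the fingers and shaft_orange below 0.1 N and value of joint jaw above 0.04 m), for 0.2 s.
2. the jaw, slid by the fingers, presses the shaft against the anvil with 4 N or more, fingers off the shaft (contact force between jaw and shaft_orange above 4 N and contact force between anvil and shaft_orange above 1.5 N and value of joint jaw below 0.0322 m and contact force between the fingers and shaft_orange below 0.1 N and contact force between the fingers and jaw above 0.5 N), for 0.3 s.
At the end, for the whole second after the job is handed in: The orange-banded shaft lies at rest on the caliper's rests along the slope (within 7 degrees) against the anvil, with the jaw left closed on it: the gap is no more than 1.2 mm wider than the shaft; tab and shaft released (value of joint jaw between 0.0265 and 0.0322 m and x of shaft_orange_mid in the frame of bed between -0.025 and 0.012 m and y of shaft_orange_mid in the frame of bed between -0.02 and -0.008 m and z of shaft_orange_mid in the frame of bed below 0.044 m and angle between the x axis of shaft_orange_mid and the x axis of bed, either way round below 0.12 rad and linear speed of shaft_orange below 0.02 m/s); the robot touches nothing.
It fails at once if the jaw squeezes the shaft with 20 N or more (contact force between jaw and shaft_orange above 20 N).
It fails at once if the blue-banded shaft is moved by 15 mm (distance of shaft_blue_mid from where it was at the start of the episode above 0.015 m).
It fails at once if a bystander is moved by 30 mm (distance of any of polish_a, polish_b, carton, wax_jar, backing_plate, spanner, spray_can from where it was at the start of the episode above 0.03 m).
It also fails if it takes over 64 s, if anything falls off the work surface, if the arm or the gripper's body presses on something with over 40 N, if the wrist force passes 120 N, or if a joint passes its speed limit or range.

## Working session

There is one attempt and no reset: what is moved stays moved. The work goes in short steps, Python scripts to look and compute and a tool call to move; the robot and the scene stay as the last step left them, time stands still between calls to the robot, and variables do not carry over. Pictures are saved under pics/ and viewed, at most 10 in all, crops included, and the job is handed in when it is done.

Besides the shell and the picture viewer there is one more tool, called after "Call:" as name(argument=value, ...), one argument or row to a line, values as JSON. carry_out: Moves the arm, as the interface text tells. Its arguments: {"type":"object","properties":{"commands":{"type":"array"},"hand":{"type":"number"},"force":{"type":"number"}},"required":["commands"]}

```bash
mkdir -p pics; cat > h.py <<'E'
import numpy as np, cv2
from workcell import get_obs, camera, camera_params, hand_in
from scipy.spatial.transform import Rotation as R
def snap(n,f):
    p=camera_params(n); im=camera(n)[:,:,::-1].copy(); cv2.imwrite(f'pics/{f}.png',im); np.savez(f'pics/{f}.npz',**{k:np.array(p[k]) for k in('mtx','R','t')}); return im,p
def ray(p,uv):
    K,Rm,t=[np.array(p[k]) for k in('mtx','R','t')]
    d=Rm.T@np.linalg.inv(K)@np.array([uv[0],uv[1],1.]); return -Rm.T@t,d/np.linalg.norm(d)
def onz(p,uv,z):
    o,d=ray(p,uv); return o+d*(z-o[2])/d[2]
def tri(rs):
    A=sum(np.eye(3)-np.outer(d,d) for o,d in rs); b=sum((np.eye(3)-np.outer(d,d))@o for o,d in rs); X=np.linalg.solve(A,b)
    return X,[np.linalg.norm((np.eye(3)-np.outer(d,d))@(X-o)) for o,d in rs]
def proj(p,X):
    c=np.array(p['R'])@X+np.array(p['t']); q=np.array(p['mtx'])@c; return q[:2]/q[2]
def load(f): return cv2.imread(f'pics/{f}.png'),dict(np.load(f'pics/{f}.npz'))
E
python3 - <<'E'
from h import *
np.set_printoptions(precision=4,suppress=True)
for n in('scene','top','wrist'):
    im,p=snap(n,n+'0'); print(n,p['mtx'][0],-np.array(p['R']).T@p['t'],p['R'])
o=get_obs();print(o)
E
```

```text
scene [470.1063   0.     318.5317] [1.2203 0.2858 1.3987] [[-0.3376  0.9412 -0.0098]
 [ 0.8118  0.2859 -0.5092]
 [-0.4765 -0.1798 -0.8606]]
top [428.3415   0.     323.9282] [0.3121 0.0101 1.2931] [[ 0.023  -0.9997  0.0069]
 [-0.9821 -0.0239 -0.1871]
 [ 0.1872 -0.0025 -0.9823]]
wrist [313.3137   0.     312.8197] [0.113  0.6184 0.3742] [[ 0.2912  0.9566 -0.0007]
 [ 0.9178 -0.2792  0.2822]
 [ 0.2698 -0.0828 -0.9594]]
{'clock': 0.15, 'joint_pos': array([-1.2976,  0.3327, -0.0647,  1.4607,  0.0216,  1.3499, -0.0885]), 'joint_velocities': array([-0.0008, -0.0016, -0.0009, -0.0023, -0.001 ,  0.0009, -0.0006]), 'tau': array([  0.0015, -62.5832,   0.0496, -39.1845,   0.0163,   0.0075,
         0.    ]), 'position': array([0.1821, 0.5976, 0.2307]), 'ee_rot': array([ 0.1473,  0.9891, -0.0005, -0.0001]), 'ft_force': array([-0.1383,  1.0584,  0.3565]), 'torque': array([ 0.0024, -0.0309,  0.0269]), 'grasp_force': 0.0, 'grip_width': 0.9988255347777475}
```

View pics/top0.png

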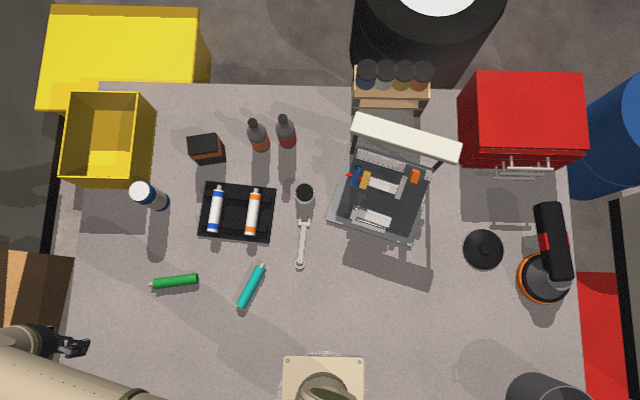

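View pics/scene0.png

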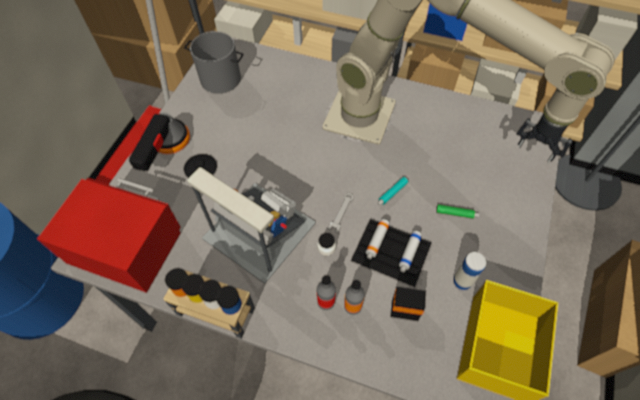

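The top view shows the orange shaft near (254,211), the blue one near (215,210) and the caliper near (385,195), with the orange tab near (414,176). The scene view shows the orange shaft near (377,238). I'll zoom in.

```bash
python3 - <<'E'
from h import *
a,_=load('top0'); cv2.imwrite('pics/c1.png',cv2.resize(a[100:280,190:470],None,fx=2.8,fy=2.8,interpolation=cv2.INTER_CUBIC))
for n,(x0,y0,x1,y1) in(('top0',(190,100,470,280)),('scene0',(190,160,440,290))):
    im,p=load(n); hsv=cv2.cvtColor(im,cv2.COLOR_BGR2HSV)
    for c,lo,hi in(('or',(5,150,120),(20,255,255)),('bl',(100,130,50),(125,255,255))):
        m=cv2.inRange(hsv,lo,hi); k,_,s,ce=cv2.connectedComponentsWithStats(m)
        for i in range(1,k):
            if s[i][4]>6 and x0<ce[i][0]<x1 and y0<ce[i][1]<y1: print(n,c,ce[i].round(1),s[i])
E
```

```text
top0 or [218.7 144.9] [218 143   2   5   7]
top0 or [414.5 175.8] [410 169  10  15 117]
top0 or [364.4 179.6] [359 171  12  18 109]
top0 or [254.5 196.6] [249 194  11   7  51]
top0 or [249.9 228.8] [244 226  12   7  53]
top0 bl [355.  175.4] [350 165  11  22 125]
top0 bl [217.8 193.5] [212 191  12   7  56]
top0 bl [212.5 225.6] [207 223  12   6  58]
scene0 or [275.9 216.8] [274 214   5   6   8]
scene0 or [383.6 224.1] [379 222  10   7  25]
scene0 or [372.7 248.5] [368 246  10   7  31]
scene0 bl [277.5 226. ] [271 217  15  19 142]
scene0 bl [415.8 235.8] [410 234  11   6  24]
scene0 bl [406.2 261.1] [400 258  12   8  31]
```

View pics/c1.png

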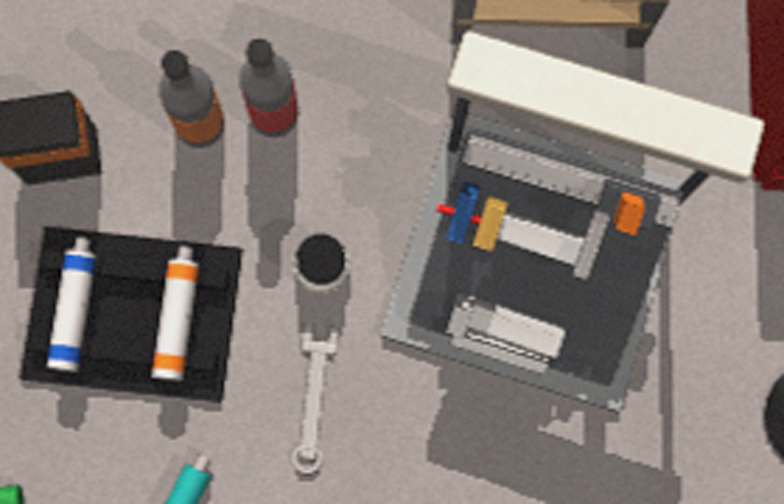

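The crop shows the stub end of the orange shaft facing away from the robot. The orange tab is at the right (-y) of the caliper and the brass anvil at the left, with the stand yawed about -16°.

```bash
python3 - <<'E'
from h import *
np.set_printoptions(precision=4,suppress=True)
_,pt=load('top0');_,ps=load('scene0')
for nm,a,b in(('o_far',(254.5,196.6),(372.7,248.5)),('o_near',(249.9,228.8),(383.6,224.1)),('b_far',(217.8,193.5),(406.2,261.1)),('b_near',(212.5,225.6),(415.8,235.8)),('tab',(414.5,175.8),None)):
    if b: print(nm,tri([ray(pt,a),ray(ps,b)]))
    print('  z.055',onz(pt,a,.055))
for c in((326.8,220.7),(411.4,245.7)): print(onz(pt,c,.02))
E
```

```text
o_far (array([0.563 , 0.2149, 0.0528]), [np.float64(0.002644786471874145), np.float64(0.002644786471874139)])
  z.055 [0.5632 0.212  0.055 ]
o_near (array([0.467 , 0.2234, 0.0526]), [np.float64(0.002811498736930574), np.float64(0.002811498736930589)])
  z.055 [0.4675 0.2203 0.055 ]
b_far (array([0.5697, 0.3246, 0.0519]), [np.float64(0.0032682448046648556), np.float64(0.0032682448046649827)])
  z.055 [0.5699 0.3206 0.055 ]
b_near (array([0.4739, 0.3324, 0.0526]), [np.float64(0.002455017492156033), np.float64(0.002455017492155986)])
  z.055 [0.4742 0.3294 0.055 ]
  z.055 [ 0.6382 -0.2613  0.055 ]
[ 0.5018 -0.003   0.02  ]
[ 0.4328 -0.2562  0.02  ]
```

```bash
cat >> h.py <<'E'
np.set_printoptions(precision=4,suppress=True)
def Rtool(xdir,zdir):
    z=np.array(zdir,float); z/=np.linalg.norm(z); x=np.array(xdir,float); x-=z*(x@z); x/=np.linalg.norm(x)
    return np.stack([x,np.cross(z,x),z],1)
def plan(pos,Rt,cur=None):
    o=get_obs(); P=o['position'];Rc=R.from_quat(o['ee_rot'])
    if cur: P,Rc=np.array(cur[0]),R.from_matrix(cur[1])
    rv=(Rc.inv()*R.from_matrix(Rt)).as_rotvec(degrees=True)/6
    print('turn units',rv,'then shift units (final axes)',Rt.T@(np.array(pos)-P)/.04,'clock',o['clock'])
DOWN=[0,0,-1]
E
python3 - <<'E'
from h import *
Rs=Rtool([-.996,.088,0],DOWN)
plan([.50,.218,.21],Rs)
E
```

```text
turn units [-0.0102 -0.0006 -1.9827] then shift units (final axes) [-8.7517 -8.7537  0.5175] clock 0.15
```

Call:
carry_out(
  commands=[
    [[0,0,0,0,0,-1],[0,0,0,0,0,-1],[-0.7,-0.7,0.04,0,0,0],[-0.7,-0.7,0.04,0,0,0],[-0.7,-0.7,0.04,0,0,0],[-0.7,-0.7,0.04,0,0,0],[-0.7,-0.7,0.04,0,0,0],[-0.7,-0.7,0.04,0,0,0],[-0.7,-0.7,0.04,0,0,0],[-0.7,-0.7,0.04,0,0,0],[-0.7,-0.7,0.04,0,0,0],[-0.7,-0.7,0.04,0,0,0],[-0.7,-0.7,0.04,0,0,0],[-0.65,-0.65,0.04,0,0,0],[0,0,0,0,0,0],[0,0,0,0,0,0],[0,0,0,0,0,0]],
  ],
  hand=-1,
)

```text
clock: 1.57
position: [0.4857, 0.2367, 0.2119]
ee_rot: [0.043, 0.999, 0.0, -0.0]
ft_force: [-0.1, 0.9, 0.7]
grip_width: 1.001
grasp_force: 0.0
```

```bash
python3 - <<'E'
from h import *
snap('wrist','w1')
im,p=load('w1'); hsv=cv2.cvtColor(im,cv2.COLOR_BGR2HSV)
for c,lo,hi in(('or',(5,150,120),(20,255,255)),):
    m=cv2.inRange(hsv,lo,hi); k,_,s,ce=cv2.connectedComponentsWithStats(m)
    for i in range(1,k):
        if s[i][4]>60: print(c,ce[i].round(1),s[i],onz(p,ce[i],.057),onz(p,ce[i],.045))
# gauge viewing pose: square to bed
yw=np.radians(-15.3); c,s=np.cos(yw),np.sin(yw)
Rg=np.array([[c,-s,0],[s,c,0],[0,0,1]])
bx=Rg@[.866,0,.5]; bz=Rg@[-.5,0,.866]
g=np.array([.597,-.165,0])
Rt=Rtool(-bx,-bz); print(Rt,get_obs()['position'])
plan(g+Rg@[-.09,0,.27],Rt)
E
```

```text
or [297.5 174.5] [282 166  32  17 479] [0.4687 0.2233 0.057 ] [0.4709 0.2225 0.045 ]
or [299.  265.2] [284 256  30  17 355] [0.5651 0.2152 0.057 ] [0.5711 0.2141 0.045 ]
[[-0.8353  0.2639  0.4823]
 [ 0.2285  0.9646 -0.1319]
 [-0.5     0.     -0.866 ]] [0.4854 0.2374 0.2119]
turn units [ 0.4583 -4.9922  1.7003] then shift units (final axes) [-3.4073 -8.9674  0.2914] clock 1.6167
```

View pics/w1.png

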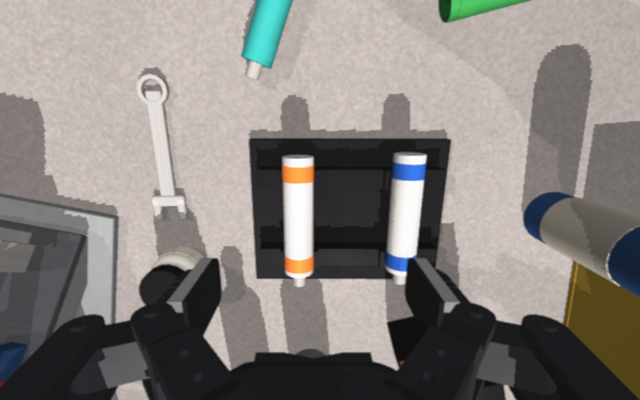

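The wrist view shows the orange shaft from (297,156) to the stub tip (299,286). Next I'll go and look at the caliper square to its bed.

Call:
carry_out(
  commands=[
    [[0,0,0,0.09,-1,0.34],[0,0,0,0.09,-1,0.34],[0,0,0,0.09,-1,0.34],[0,0,0,0.09,-1,0.34],[0,0,0,0.09,-1,0.34],[-0.3,-0.8,0,0,0,0],[-0.3,-0.8,0,0,0,0],[-0.3,-0.8,0,0,0,0],[-0.3,-0.8,0,0,0,0],[-0.3,-0.8,0,0,0,0],[-0.3,-0.8,0,0,0,0],[-0.3,-0.8,0,0,0,0],[-0.3,-0.8,0,0,0,0],[-0.3,-0.8,0,0,0,0],[-0.3,-0.8,0,0,0,0],[-0.3,-0.9,0,0,0,0],[0,0,0,0,0,0],[0,0,0,0,0,0],[0,0,0,0,0,0]],
  ],
)

```text
clock: 3.2
position: [0.5025, -0.1358, 0.2778]
ee_rot: [0.128, 0.958, -0.034, 0.256]
ft_force: [-0.1, 0.8, 0.5]
grip_width: 1.001
grasp_force: 0.0
```

```bash
python3 - <<'E'
from h import *
im,p=load('w1')
a=onz(p,(297,156),.059);b=onz(p,(299.3,286),.05);print('shaft ends',a,b,(a+b)/2,np.linalg.norm(a-b))
im,p=snap('wrist','w2'); print(get_obs()['position'],R.from_quat(get_obs()['ee_rot']).as_matrix())
cv2.imwrite('pics/w2v.png',im)
E
```

```text
shaft ends [0.4507 0.2247 0.059 ] [0.5937 0.2125 0.05  ] [0.5222 0.2186 0.0545] 0.1437596445422183
[ 0.5025 -0.1355  0.2777] [[-0.8367  0.2617  0.481 ]
 [ 0.2269  0.9651 -0.1305]
 [-0.4984 -0.     -0.867 ]]
```

View pics/w2v.png

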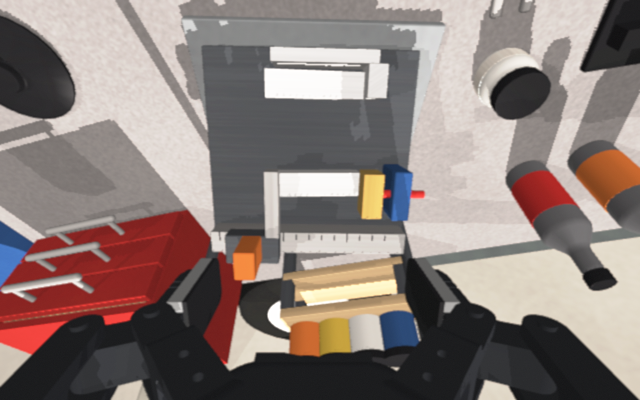

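The view is almost square to the bed. The brass anvil face edge is at about x=361 px, the tab at (247,255), the upper rest at (318,184), the lower rest at (318,83) and the jaw blade at (271,205). I'll take a second view from further up the slope.

Call:
carry_out(
  commands=[
    [[-0.75,0,0.25,0,0,0],[-0.75,0,0.25,0,0,0],[0,0,0,0,0,0],[0,0,0,0,0,0],[0,0,0,0,0,0]],
  ],
)

```text
clock: 3.67
position: [0.5618, -0.1521, 0.2895]
ee_rot: [0.128, 0.958, -0.034, 0.255]
ft_force: [0.1, -0.3, -0.5]
grip_width: 1.001
grasp_force: 0.0
```

```bash
python3 - <<'E'
from h import *
snap('wrist','w3')
a,_=load('w2');b,_=load('w3')
a=cv2.resize(a[30:290,190:440],None,fx=1.6*.98,fy=1.6*.98*1.0,interpolation=cv2.INTER_CUBIC)
b=cv2.resize(b[0:260,190:440],None,fx=1.6*.98,fy=1.6*.98,interpolation=cv2.INTER_CUBIC)
cv2.imwrite('pics/c3.png',np.hstack([a,b]))
for n in('w2','w3'):
    im,p=load(n); hsv=cv2.cvtColor(im,cv2.COLOR_BGR2HSV)
    for c,lo,hi,box in(('orange',(5,150,120),(18,255,255),(190,100,290,300)),('brass',(18,90,90),(30,255,255),(340,80,390,240)),('white',(0,0,215),(180,40,255),(225,0,400,230))):
        m=cv2.inRange(hsv,lo,hi); k,lb,s,ce=cv2.connectedComponentsWithStats(m)
        for i in range(1,k):
            if s[i][4]>100 and box[0]<ce[i][0]<box[2] and box[1]<ce[i][1]<box[3]:
                ct=max(cv2.findContours((lb==i).astype(np.uint8),0,2)[0],key=cv2.contourArea)
                print(n,c,ce[i].round(1),s[i],cv2.boxPoints(cv2.minAreaRect(ct)).round(1).tolist(),cv2.approxPolyDP(ct,2.5,True)[:,0].tolist())
E
```

```text
w2 orange [246.6 258.2] [ 232  236   30   45 1074] [[232.0, 236.0], [261.0, 236.0], [261.0, 280.0], [232.0, 280.0]] [[258, 236], [243, 236], [233, 253], [235, 280], [254, 278], [261, 257]]
w2 brass [370.8 194.1] [ 358  170   27   50 1153] [[356.6000061035156, 218.3000030517578], [360.1000061035156, 168.6999969482422], [384.8999938964844, 170.5], [381.3999938964844, 220.0]] [[360, 170], [358, 210], [361, 217], [381, 218], [384, 175], [378, 170]]
w2 white [340.4  62.3] [ 271   47  117   52 2053] [[269.79998779296875, 95.69999694824219], [271.0, 46.70000076293945], [387.6000061035156, 49.5], [386.3999938964844, 98.5]] [[271, 47], [272, 60], [370, 62], [367, 98], [385, 97], [387, 64], [377, 63], [379, 50]]
w2 white [313.   83.9] [ 265   68   99   31 2764] [[264.20001220703125, 97.0], [265.0, 68.0], [363.3999938964844, 70.5999984741211], [362.6000061035156, 99.5999984741211]] [[265, 69], [266, 97], [362, 98], [363, 73]]
w2 white [271.1 199.4] [265 173  13  56 643] [[265.0, 173.0], [277.0, 173.0], [277.0, 228.0], [265.0, 228.0]] [[276, 173], [265, 173], [267, 228], [271, 218], [272, 226], 
[... 1434 characters left out ...]
]
w3 white [355.1 197.8] [ 292  186  120   24 2187] [[292.0, 206.8000030517578], [292.3999938964844, 184.8000030517578], [411.3999938964844, 187.10000610351562], [411.0, 209.10000610351562]] [[292, 206], [411, 207], [406, 187], [394, 187], [392, 195], [392, 187], [380, 187], [380, 194], [377, 193], [378, 187], [367, 187], [364, 194], [363, 187], [355, 186], [352, 196], [348, 186], [324, 186], [323, 193], [321, 186], [316, 186], [310, 194], [296, 196]]
w3 white [375.7 229.4] [355 225  38   9 137] [[354.8999938964844, 230.5], [391.8999938964844, 224.5], [392.6000061035156, 228.89999389648438], [355.6000061035156, 234.89999389648438]] [[392, 225], [371, 228], [371, 231], [355, 231], [392, 229]]
```

View pics/c3.png

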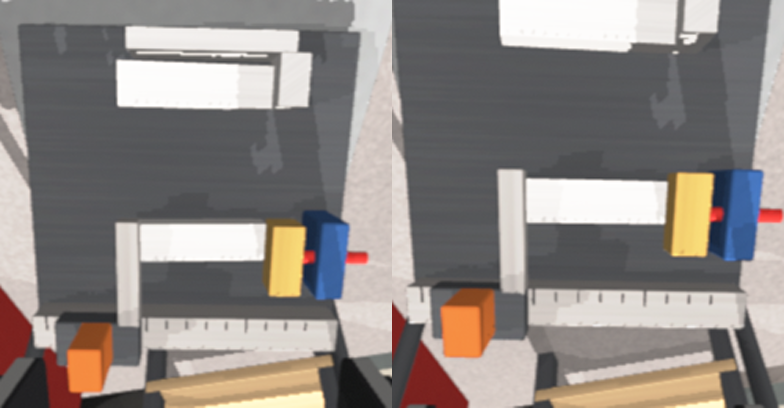

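The two crops show the same parts in both views, with matching corners on the tab top, lower rest, fence and anvil. I'll triangulate those.

```bash
python3 - <<'E'
from h import *
_,p2=load('w2');_,p3=load('w3')
pts={'restL':((266,97),(261,28),(-55,-98,32.3)),'fence':((367,98),(376,18.5),(-55,0,45)),'brassA':((361,170),(367,111),(0,0,0)),'brassB':((361,217),(368.5,163),(0,0,0)),
'brassC':((381.5,218.5),(389.5,163.5),(0,0,0)),
'tabTL':((233,253),(222,195),(0,0,0)),'tabBL':((235,280),(224,226.5),(0,0,0)),'tabBR':((254.5,278.5),(246.5,226.5),(0,0,0)),'jawtopL':((265,173),(259,109),(0,0,0)),'jawtopR':((277,173),(272.5,109),(0,0,0)),'pin':((424,194),(None),0)}
yw=np.radians(-15.3); c,s=np.cos(yw),np.sin(yw); Rg=np.array([[c,-s,0],[s,c,0],[0,0,1]])
Rb=Rg@np.array([[.8660,0,-.5],[0,1,0],[.5,0,.8660]])
for k,(a,b,q) in pts.items():
    if b is None: continue
    X,e=tri([ray(p2,a),ray(p3,b)]); print(k,X,np.round(np.array(e)*1e3,1),'bedaxes',Rb.T@X*1e3, 'diff',Rb.T@X*1e3-np.array(q))
E
```

```text
restL [ 0.5118 -0.1883  0.0619] [0.2 0.2] bedaxes [ 501.4436  -46.5942 -218.0949] diff [ 556.4436   51.4058 -250.3949]
fence [ 0.52   -0.0893  0.099 ] [0.2 0.2] bedaxes [ 504.2703   51.1052 -176.8684] diff [ 559.2703   51.1052 -221.8684]
brassA [ 0.5902 -0.1077  0.1136] [0.2 0.2] bedaxes [ 574.4197   51.8364 -200.5313] diff [ 574.4197   51.8364 -200.5313]
brassB [ 0.6192 -0.1158  0.1526] [0.5 0.5] bedaxes [ 619.9929   51.6853 -181.7088] diff [ 619.9929   51.6853 -181.7088]
brassC [ 0.6216 -0.0968  0.1569] [0.5 0.5] bedaxes [ 619.7663   70.6757 -176.6631] diff [ 619.7663   70.6757 -176.6631]
tabTL [ 0.5799 -0.2314  0.2024] [0.2 0.2] bedaxes [ 638.4945  -70.1488 -134.883 ] diff [ 638.4945  -70.1488 -134.883 ]
tabBL [ 0.5982 -0.2352  0.219 ] [0.1 0.1] bedaxes [ 662.9142  -68.9775 -129.8871] diff [ 662.9142  -68.9775 -129.8871]
tabBR [ 0.6082 -0.2211  0.2139] [0. 0.] bedaxes [ 665.5602  -52.7694 -137.2513] diff [ 665.5602  -52.7694 -137.2513]
jawtopL [ 0.552  -0.1974  0.134 ] [0. 0.] bedaxes [ 573.2099  -44.7309 -176.2719] diff [ 573.2099  -44.7309 -176.2719]
jawtopR [ 0.555  -0.1862  0.134 ] [0. 0.] bedaxes [ 573.1879  -33.1377 -176.1569] diff [ 573.1879  -33.1377 -176.1569]
```

```bash
cat >> h.py <<'E'
yw=np.radians(-15.3); _c,_s=np.cos(yw),np.sin(yw); Rg=np.array([[_c,-_s,0],[_s,_c,0],[0,0,1]])
Rb=Rg@np.array([[.8660,0,-.5],[0,1,0],[.5,0,.8660]])
Ob=Rb@np.array([.558,.0513,-.222])
E
python3 - <<'E'
from h import *
print(Ob)
for n in('w2','w3','top0'):
    im,p=load(n)
    for nm,q in(('rest20,-70',(20,-70,29.4)),('rest20,-1',(20,-1,22)),('rest45,-70',(45,-70,29.4)),('low-80,-98',(-80,-98,32.3)),('low-55,-98',(-55,-98,32.3)),('low-55,0',(-55,0,22)),('fence-55',(-55,0,45)),('fence-85',(-85,0,45)),('beam86,-60',(86,-60,30)),('beam86,0',(86,0,30)),('plate -110,0',(-110,0,0))):
        print(n,nm,proj(p,Ob+Rb@np.array(q)/1e3).round(1))
g=cv2.cvtColor(load('w2')[0],cv2.COLOR_BGR2GRAY)
for x in(300,320,340): print(x,[(y,int(g[y+1,x])-int(g[y-1,x])) for y in range(30,255) if abs(int(g[y+1,x])-int(g[y-1,x]))>35])
g=cv2.cvtColor(load('w3')[0],cv2.COLOR_BGR2GRAY)
for x in(300,320,340): print(x,[(y,int(g[y+1,x])-int(g[y-1,x])) for y in range(1,200) if abs(int(g[y+1,x])-int(g[y-1,x]))>35])
E
```

```text
[ 0.5867 -0.1073  0.0867]
w2 rest20,-70 [293.  174.7]
w2 rest20,-1 [359.3 173.4]
w2 rest45,-70 [293.4 198.3]
w2 low-80,-98 [260.7  68.6]
w2 low-55,-98 [261.9  97.1]
w2 low-55,0 [363.5  97.8]
w2 fence-55 [367.5  96.5]
w2 fence-85 [369.2  60.6]
w2 beam86,-60 [303.2 235.1]
w2 beam86,0 [358.7 235.1]
w2 plate -110,0 [362.6  40.7]
w3 rest20,-70 [290.8 114.9]
w3 rest20,-1 [365.5 115. ]
w3 rest45,-70 [291.3 142.8]
w3 low-80,-98 [253.9 -13.7]
w3 low-55,-98 [255.4  21. ]
w3 low-55,0 [370.8  24.7]
w3 fence-55 [376.   16.7]
w3 fence-85 [378.3 -27.4]
w3 beam86,-60 [302.4 186.1]
w3 beam86,0 [364.5 186.2]
w3 plate -110,0 [369.7 -38.3]
top0 rest20,-70 [389.4 192.4]
top0 rest20,-1 [365.8 184.8]
top0 rest45,-70 [392.2 184.2]
top0 low-80,-98 [388.3 227.4]
top0 low-55,-98 [391.  219.6]
top0 low-55,0 [358.1 208.7]
top0 fence-55 [357.6 211.3]
top0 fence-85 [354.7 220.8]
top0 beam86,-60 [393.2 169.4]
top0 beam86,0 [372.1 163.4]
top0 plate -110,0 [353.4 223.1]
300 [(47, 108), (48, 76), (60, -42), (61, -63), (64, -123), (65, -64), (68, 87), (69, 159), (70, 76), (97, -47), (98, -131), (99, -118), (171, 44), (
[... 440 characters left out ...]
), (63, 49), (64, 75), (65, -73), (66, -138), (67, -72), (69, 43), (70, 150), (71, 118), (98, -92), (99, -150), (100, -70), (171, 41), (172, 123), (173, 103), (195, -78), (196, -159), (197, -87), (232, 65), (233, 107), (234, 66), (252, -70), (253, -69), (254, 36)]
300 [(30, -108), (31, -137), (32, -50), (113, 127), (114, 146), (115, 52), (141, -72), (142, -166), (143, -94), (183, 47), (184, 93), (185, 67)]
320 [(31, -105), (32, -137), (33, -53), (113, 83), (114, 175), (115, 95), (141, -59), (142, -152), (143, -109), (184, 103), (185, 100)]
340 [(30, -36), (31, -80), (32, -99), (33, -73), (114, 127), (115, 143), (116, 49), (141, -59), (142, -137), (143, -99), (184, 80), (185, 107), (186, 53)]
```

The projections match to 1–2 px, so the bed pose is good: jaw opening about 84 mm, tab at about bed (94,-113,70). Next is grasping the shaft.

```bash
python3 - <<'E'
from h import *
o=get_obs();P=o['position'];Rc=R.from_quat(o['ee_rot']).as_matrix()
A=np.array([.517,.219,.20]); print('shift now axes',Rc.T@(A-P)/.04)
plan(A,Rtool([-.9965,.0838,0],DOWN),(A,Rc))
_,p=load('top0')
for u in((258,150),(285,146),(305,200)): print(onz(p,u,0))
E
```

```text
shift now axes [4.1615 8.6663 0.1942]
turn units [-0.4549  4.9563 -1.6954] then shift units (final axes) [0. 0. 0.] clock 3.7167
[0.7241 0.218  0.    ]
[0.7394 0.1337 0.    ]
[0.5675 0.0653 0.    ]
```

Call:
carry_out(
  commands=[
    [[0.38,0.78,0.02,0,0,0],[0.38,0.79,0.02,0,0,0],[0.38,0.79,0.02,0,0,0],[0.38,0.79,0.02,0,0,0],[0.38,0.79,0.02,0,0,0],[0.38,0.79,0.02,0,0,0],[0.38,0.79,0.02,0,0,0],[0.38,0.79,0.02,0,0,0],[0.38,0.79,0.02,0,0,0],[0.38,0.79,0.02,0,0,0],[0.36,0.78,0,0,0,0],[0,0,0,-0.09,0.99,-0.34],[0,0,0,-0.09,0.99,-0.34],[0,0,0,-0.09,0.99,-0.34],[0,0,0,-0.09,0.99,-0.34],[0,0,0,-0.09,0.99,-0.34],[0,0,0,0,0,0],[0,0,0,0,0,0]],
  ],
)

```text
clock: 5.22
position: [0.5187, 0.2168, 0.1997]
ee_rot: [0.046, 0.999, -0.002, 0.005]
ft_force: [-0.1, -0.2, 0.1]
grip_width: 1.001
grasp_force: 0.0
```

```bash
python3 - <<'E'
from h import *
im,p=snap('wrist','w4'); hsv=cv2.cvtColor(im,cv2.COLOR_BGR2HSV)
m=cv2.inRange(hsv,(5,150,120),(20,255,255)); k,_,s,ce=cv2.connectedComponentsWithStats(m)
C=[]
for i in range(1,k):
    if s[i][4]>100:
        X,e=tri([ray(p,ce[i]),ray(load('w1')[1],(297.5,174.5) if ce[i][1]<200 else (299,265.2))]);print(ce[i],s[i],onz(p,ce[i],.058),X,e)
plan([.517,.219,.024],Rtool([-.9965,.0838,0],DOWN)); print(get_obs()['position'])
E
```

```text
[315.3871 137.1989] [299 128  34  18 558] [0.4685 0.2231 0.058 ] [0.4687 0.2232 0.0568] [np.float64(0.00014289219752743436), np.float64(0.00014289219752739848)]
[315.5804 237.2564] [300 228  32  18 429] [0.5643 0.2147 0.058 ] [0.5654 0.2149 0.0558] [np.float64(0.00031365063322471367), np.float64(0.0003136506332246913)]
[322.8029 349.9333] [305 343  38  14 345] [0.6988 0.2108 0.058 ] [0.3954 0.2362 0.3958] [np.float64(0.010201453971252926), np.float64(0.010201453971252872)]
turn units [-0.03    0.1003 -0.0588] then shift units (final axes) [0.0273 0.0378 4.3967] clock 5.2667
[0.518  0.2174 0.1999]
```

Call:
carry_out(
  commands=[
    [[0.03,0.04,0.4,-0.03,0.1,-0.06],[0,0,0.8,0,0,0],[0,0,0.8,0,0,0],[0,0,0.8,0,0,0],[0,0,0.6,0,0,0],[0,0,0.5,0,0,0],[0,0,0.5,0,0,0],[0,0,0,0,0,0],[0,0,0,0,0,0]],
  ],
)

```text
clock: 6.02
position: [0.5158, 0.2197, 0.0238]
ee_rot: [0.041, 0.999, 0.0, -0.001]
ft_force: [-0.8, 0.2, 0.3]
grip_width: 1.0
grasp_force: 0.0
```

Call:
carry_out(
  commands=[
    [[0,0,0,0,0,0],[0,0,0,0,0,0],[0,0,0,0,0,0],[0,0,0,0,0,0],[0,0,0,0,0,0],[0,0,0,0,0,0],[0,0,0,0,0,0],[0,0,0,0,0,0]],
  ],
  hand=1,
  force=40,
)

```text
clock: 6.68
position: [0.5179, 0.2195, 0.0252]
ee_rot: [0.041, 0.999, 0.001, -0.0]
ft_force: [-2.2, -1.5, 5.9]
grip_width: 0.351
grasp_force: 39.0
```

Call:
carry_out(
  commands=[
    [[0,0,-0.3,0,0,0],[0,0,-0.5,0,0,0],[0,0,-0.8,0,0,0],[0,0,-0.8,0,0,0],[0,0,-0.8,0,0,0],[0,0,-0.8,0,0,0],[0,0,-0.6,0,0,0],[0,0,-0.3,0,0,0],[0,0,0,0,0,0]],
  ],
)

```text
clock: 7.43
position: [0.5187, 0.2196, 0.2234]
ee_rot: [0.041, 0.999, 0.002, 0.002]
ft_force: [-0.5, 0.2, -3.6]
grip_width: 0.35
grasp_force: 40.2
```

```bash
python3 - <<'E'
from h import *
o=get_obs(); print(o['position'],o['grip_width'],o['ft_force'])
plan(Ob+Rb@[-.016,-.024,.14],Rtool(-Rb[:,0],-Rb[:,2]))
E
```

```text
[0.5187 0.2196 0.2234] 0.349767407190018 [-0.5031  0.182  -3.5895]
turn units [ 0.4988 -4.9619  1.7083] then shift units (final axes) [-1.1806 -8.0341  1.3565] clock 7.4333
```

Call:
carry_out(
  commands=[
    [[0,0,0,0.1,-0.99,0.34],[0,0,0,0.1,-0.99,0.34],[0,0,0,0.1,-0.99,0.34],[0,0,0,0.1,-0.99,0.34],[0,0,0,0.1,-0.99,0.34],[-0.11,-0.7,0,0,0,0],[-0.11,-0.75,0,0,0,0],[-0.11,-0.75,0.1,0,0,0],[-0.11,-0.75,0.1,0,0,0],[-0.11,-0.75,0.15,0,0,0],[-0.11,-0.75,0.2,0,0,0],[-0.11,-0.75,0.2,0,0,0],[-0.11,-0.75,0.2,0,0,0],[-0.1,-0.75,0.2,0,0,0],[-0.1,-0.75,0.2,0,0,0],[-0.1,-0.58,0,0,0,0],[0,0,0,0,0,0],[0,0,0,0,0,0]],
  ],
)

```text
clock: 8.93
position: [0.4975, -0.1095, 0.1964]
ee_rot: [0.128, 0.959, -0.036, 0.251]
ft_force: [0.1, -0.4, -3.2]
grip_width: 0.35
grasp_force: 40.4
```

```bash
python3 - <<'E'
from h import *
o=get_obs(); P=o['position'];Rc=R.from_quat(o['ee_rot']).as_matrix()
print('bed pos',Rb.T@(P-Ob)*1e3,'\n',Rb.T@Rc)
plan(Ob+Rb@[-.016,-.024,.06],Rtool(-Rb[:,0],-Rb[:,2]))
im,p=snap('wrist','w5'); cv2.imwrite('pics/w5v.png',im)
E
```

```text
bed pos [-19.2093 -25.6111 137.6861] 
 [[-0.9999 -0.0022 -0.0103]
 [-0.0021  1.     -0.0039]
 [ 0.0103 -0.0039 -0.9999]]
turn units [-0.0375 -0.0986  0.0204] then shift units (final axes) [-0.0803  0.0403  1.9423] clock 8.9333
```

View pics/w5v.png

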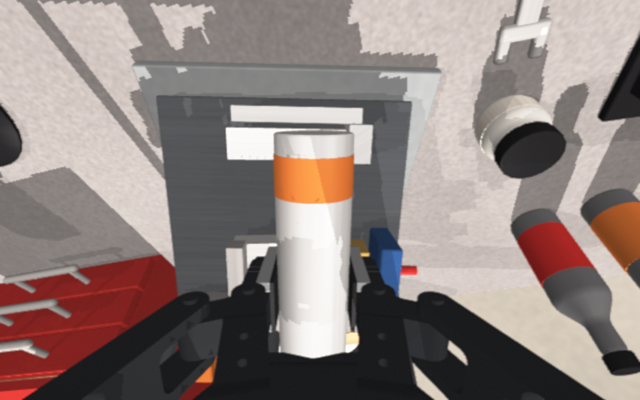

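The shaft is held square over the bed, with its lower end at about (313,135) between foot stop and fence. I'll lower it in stages.

Call:
carry_out(
  commands=[
    [[-0.08,0.04,0.2,-0.04,-0.1,0.02],[0,0,0.5,0,0,0],[0,0,0.5,0,0,0],[0,0,0.4,0,0,0],[0,0,0.4,0,0,0],[0,0,0.3,0,0,0],[0,0,0.2,0,0,0],[0,0,0,0,0,0],[0,0,0,0,0,0],[0,0,0,0,0,0]],
  ],
)

```text
clock: 9.82
position: [0.5501, -0.1202, 0.113]
ee_rot: [0.127, 0.957, -0.034, 0.258]
ft_force: [-0.0, 0.1, -3.2]
grip_width: 0.349
grasp_force: 40.3
```

```bash
python3 - <<'E'
from h import *
o=get_obs(); P=o['position']
print('bed pos',Rb.T@(P-Ob)*1e3,'F bed',Rb.T@o['ft_force'])
plan(Ob+Rb@[-.016,-.024,.02],Rtool(-Rb[:,0],-Rb[:,2]))
im,p=snap('wrist','w6'); hsv=cv2.cvtColor(im,cv2.COLOR_BGR2HSV)
cv2.imwrite('pics/w6v.png',im[60:330,120:480])
E
```

```text
bed pos [-14.507  -22.0734  38.7432] F bed [-1.6402  0.0594 -2.8044]
turn units [0.0147 0.0202 0.0305] then shift units (final axes) [ 0.0373 -0.0482  0.4686] clock 9.8167
```

View pics/w6v.png

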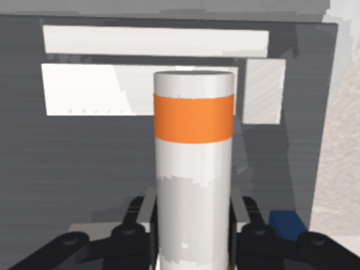

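The shaft is clear of the fence (right edge 233 against 245 in the crop), and its lower end at row 72 is clear of the foot stop at about row 52. Next I'll lower it until it touches.

Call:
carry_out(
  commands=[
    [[0.03,-0.04,0.12,0,0,0],[0,0,0.12,0,0,0],[0,0,0.08,0,0,0],[0,0,0.05,0,0,0],[0,0,0,0,0,0],[0,0,0,0,0,0]],
  ],
)

```text
clock: 10.37
position: [0.556, -0.1241, 0.0999]
ee_rot: [0.128, 0.957, -0.034, 0.258]
ft_force: [0.4, -0.6, -2.8]
grip_width: 0.348
grasp_force: 40.4
```

```bash
python3 - <<'E'
from h import *
o=get_obs(); P=o['position']
print('bed pos',Rb.T@(P-Ob)*1e3,'F bed',Rb.T@o['ft_force'])
E
```

```text
bed pos [-15.268  -24.3444  23.9844] F bed [-0.9482 -0.4453 -2.6801]
```

Call:
carry_out(
  commands=[
    [[0,0,0.04,0,0,0],[0,0,0.04,0,0,0],[0,0,0,0,0,0],[0,0,0,0,0,0]],
  ],
)

```text
clock: 10.7
position: [0.5575, -0.1248, 0.0969]
ee_rot: [0.128, 0.957, -0.034, 0.258]
ft_force: [0.2, 0.0, -3.1]
grip_width: 0.35
grasp_force: 40.4
```

```bash
python3 - <<'E'
from h import *
o=get_obs(); P=o['position']
print('bed pos',Rb.T@(P-Ob)*1e3,'F bed',Rb.T@o['ft_force'])
E
```

```text
bed pos [-15.2922 -24.5093  20.5675] F bed [-1.4184  0.0556 -2.7757]
```

Call:
carry_out(
  commands=[
    [[0,0,0.025,0,0,0],[0,0,0.025,0,0,0],[0,0,0,0,0,0],[0,0,0,0,0,0]],
  ],
)

```text
clock: 11.03
position: [0.5585, -0.125, 0.0951]
ee_rot: [0.127, 0.957, -0.034, 0.258]
ft_force: [-0.6, 0.5, -3.6]
grip_width: 0.35
grasp_force: 40.4
```

```bash
python3 - <<'E'
from h import *
o=get_obs(); P=o['position']
print('bed pos',Rb.T@(P-Ob)*1e3,'F bed',Rb.T@o['ft_force'])
E
```

```text
bed pos [-15.323  -24.4878  18.5395] F bed [-2.4104  0.292  -2.7522]
```

Call:
carry_out(
  commands=[
    [[0,0,0.025,0,0,0],[0,0,0.025,0,0,0],[0,0,0,0,0,0],[0,0,0,0,0,0]],
  ],
)

```text
clock: 11.37
position: [0.5595, -0.1253, 0.0934]
ee_rot: [0.128, 0.957, -0.034, 0.258]
ft_force: [0.9, -1.0, -3.0]
grip_width: 0.351
grasp_force: 40.4
```

```bash
python3 - <<'E'
from h import *
o=get_obs(); P=o['position']
print('bed pos',Rb.T@(P-Ob)*1e3,'F bed',Rb.T@o['ft_force'])
E
```

```text
bed pos [-15.3244 -24.5125  16.5333] F bed [-0.4919 -0.7215 -3.1751]
```

Call:
carry_out(
  commands=[
    [[0,0,0.025,0,0,0],[0,0,0.025,0,0,0],[0,0,0,0,0,0],[0,0,0,0,0,0]],
  ],
)

```text
clock: 11.7
position: [0.5604, -0.1255, 0.0917]
ee_rot: [0.128, 0.957, -0.034, 0.258]
ft_force: [-0.2, 0.2, -3.4]
grip_width: 0.348
grasp_force: 40.4
```

```bash
python3 - <<'E'
from h import *
o=get_obs(); P=o['position']
print('bed pos',Rb.T@(P-Ob)*1e3,'F bed',Rb.T@o['ft_force'])
im,p=snap('scene','s6'); cv2.imwrite('pics/s6v.png',cv2.resize(im[160:290,180:340],None,fx=4.5,fy=4.5,interpolation=cv2.INTER_CUBIC))
E
```

```text
bed pos [-15.323  -24.5052  14.5366] F bed [-1.8899  0.1425 -2.8604]
```

Call:
carry_out(
  commands=[
    [[0,0,0.025,0,0,0],[0,0,0.025,0,0,0],[0,0,0,0,0,0],[0,0,0,0,0,0]],
  ],
)

```text
clock: 12.08
position: [0.5614, -0.1258, 0.0899]
ee_rot: [0.128, 0.957, -0.034, 0.258]
ft_force: [-0.5, 0.6, -2.2]
grip_width: 0.348
grasp_force: 40.4
```

```bash
python3 - <<'E'
from h import *
o=get_obs(); P=o['position']
print('bed pos',Rb.T@(P-Ob)*1e3,'F bed',Rb.T@o['ft_force'])
E
```

```text
bed pos [-15.3291 -24.4759  12.5315] F bed [-1.6822  0.4584 -1.5368]
```

Call:
carry_out(
  commands=[
    [[0,0,0.025,0,0,0],[0,0,0,0,0,0],[0,0,0,0,0,0]],
  ],
)

```text
clock: 12.33
position: [0.562, -0.1259, 0.0892]
ee_rot: [0.128, 0.957, -0.034, 0.258]
ft_force: [-2.4, 1.1, 0.3]
grip_width: 0.35
grasp_force: 40.9
```

```bash
python3 - <<'E'
from h import *
o=get_obs(); P=o['position']
print('bed pos',Rb.T@(P-Ob)*1e3,'F bed',Rb.T@o['ft_force'],o['torque'])
E
```

```text
bed pos [-15.1895 -24.4715  11.6094] F bed [-2.1248  0.4283  1.5174] [ 0.2042  0.9169 -0.0487]
```

Call:
carry_out(
  commands=[
    [[0,0,0,0,0,0],[0,0,0,0,0,0],[0,0,0,0,0,0],[0,0,0,0,0,0],[0,0,0,0,0,0],[0,0,0,0,0,0],[0,0,0,0,0,0],[0,0,0,0,0,0]],
  ],
  hand=-1,
)

```text
clock: 13.0
position: [0.562, -0.1259, 0.0892]
ee_rot: [0.127, 0.957, -0.034, 0.258]
ft_force: [-0.8, -0.9, 0.1]
grip_width: 1.001
grasp_force: 0.0
```

Call:
carry_out(
  commands=[
    [[0,0,-0.2,0,0,0],[0,0,-0.4,0,0,0],[0,0,-0.6,0,0,0],[0,0,-0.7,0,0,0],[0,0,-0.7,0,0,0],[0,0,-0.7,0,0,0],[0,0,-0.5,0,0,0],[0,0,0,0,0,0],[0,0,0,0,0,0]],
  ],
)

```text
clock: 13.75
position: [0.489, -0.1061, 0.2205]
ee_rot: [0.128, 0.957, -0.033, 0.259]
ft_force: [0.6, 0.5, -0.1]
grip_width: 1.002
grasp_force: 0.0
```

```bash
python3 - <<'E'
from h import *
o=get_obs(); P=o['position']
print('bed pos',Rb.T@(P-Ob)*1e3,'F bed',Rb.T@o['ft_force'])
im,p=snap('wrist','w7'); it,pt=snap('top','t7')
t=cv2.resize(it[100:260,310:470],None,fx=2.5,fy=2.5,interpolation=cv2.INTER_CUBIC)
w=im[0:400,180:560]; cv2.imwrite('pics/c7.png',np.hstack([w,t]))
hsv=cv2.cvtColor(im,cv2.COLOR_BGR2HSV)
m=cv2.inRange(hsv,(5,150,120),(18,255,255)); k,_,s,ce=cv2.connectedComponentsWithStats(m)
for i in range(1,k):
    if s[i][4]>60: print(ce[i],s[i])
for q in((-55,-15,53),(41,-15,53),(94,-113,88)): print(q,proj(p,Ob+Rb@np.array(q)/1e3))
E
```

```text
bed pos [-15.026  -24.5561 163.0683] F bed [ 0.2903  0.6252 -0.3068]
[316.0261 135.8267] [299 127  35  19 652]
[606.8468 217.0691] [ 572  190   68   64 2663]
[315.8673 244.4624] [301 235  31  19 452]
[218.4788 325.1639] [203 297  28  56 848]
(-55, -15, 53) [324.5703 153.9087]
(41, -15, 53) [323.3392 262.0472]
(94, -113, 88) [206.5102 339.1466]
```

View pics/c7.png

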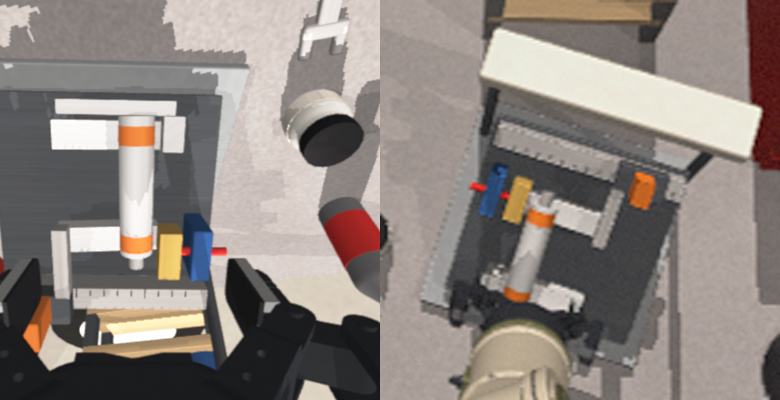

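```bash
python3 - <<'E'
from h import *
im,p=load('w7')
for q in((20,-70,29.4),(45,-70,29.4),(-55,-98,32.3),(-55,0,45),(86,-60,30)): print(q,proj(p,Ob+Rb@np.array(q)/1e3))
g=cv2.cvtColor(im,cv2.COLOR_BGR2GRAY)
x=270;print([(y,int(g[y+1,x])-int(g[y-1,x])) for y in range(80,320) if abs(int(g[y+1,x])-int(g[y-1,x]))>35])
x=350;print([(y,int(g[y+1,x])-int(g[y-1,x])) for y in range(80,320) if abs(int(g[y+1,x])-int(g[y-1,x]))>35])
y=145;print([(x,int(g[y,x+1])-int(g[y,x-1])) for x in range(220,400) if abs(int(g[y,x+1])-int(g[y,x-1]))>25])
y=220;print([(x,int(g[y,x+1])-int(g[y,x-1])) for x in range(220,400) if abs(int(g[y,x+1])-int(g[y,x-1]))>25])
for u in((316,135.8),(315.9,244.5)):
    o,d=ray(p,u); o=Rb.T@(o-Ob);d=Rb.T@d; print((o+d*(.050-o[2])/d[2])*1e3)
E
```

```text
(20, -70, 29.4) [264.4771 230.4958]
(45, -70, 29.4) [265.5982 254.6628]
(-55, -98, 32.3) [227.9384 150.8277]
(-55, 0, 45) [342.2697 152.6795]
(86, -60, 30) [277.2167 292.2377]
[(92, -36), (98, 87), (99, 132), (100, 71), (113, -84), (114, -128), (115, -66), (118, 56), (119, 152), (120, 119), (148, -63), (149, -148), (150, -105), (226, 84), (227, 114), (228, 54), (250, -70), (251, -137), (252, -87), (287, 43), (288, 80), (295, 51), (296, 46), (308, -61), (309, -42), (313, -61), (314, -74)]
[(99, 43), (100, 127), (101, 113), (115, -42), (117, 48), (151, -59), (152, -120), (153, -91), (233, 67), (234, 96), (235, 52), (279, -87), (280, -85), (288, 59), (289, 87), (290, 54), (316, 55), (317, 72)]
[(230, 72), (231, 145), (232, 94), (297, -46), (298, -85), (299, -54), (333, 33), (334, 50), (335, 26), (339, -69), (340, -92), (342, 88), (343, 96), (344, 38), (362, -38), (363, -98), (364, -104), (365, -50), (396, 30), (397, 77), (398, 72)]
[(299, 30), (300, 41), (301, 36), (302, 32), (303, 31), (304, 26), (331, -63), (332, -84), (333, -54), (336, -26), (363, -29), (384, 35), (385, 30), (389, 44), (390, 75), (391, 56)]
[-69.0442 -21.9097  50.    ]
[ 25.3361 -21.6564  50.    ]
```

```bash
python3 - <<'E'
from h import *
snap('wrist','w8'); im,p=load('w8'); hsv=cv2.cvtColor(im,cv2.COLOR_BGR2HSV)
m=cv2.inRange(hsv,(5,150,120),(18,255,255)); k,_,s,ce=cv2.connectedComponentsWithStats(m)
print([(ce[i],s[i]) for i in range(1,k) if s[i][4]>60])
E
```

```text
[(array([316.8221, 137.8528]), array([300, 129,  35,  19, 652], dtype=int32)), (array([608.0534, 219.2885]), array([ 574,  192,   66,   64, 2659], dtype=int32)), (array([316.1302, 246.757 ]), array([301, 237,  32,  19, 461], dtype=int32)), (array([218.6025, 326.314 ]), array([203, 299,  29,  56, 863], dtype=int32))]
```

The crop shows the shaft lying along the slope on both rests, at bed y of about -22 mm and x of about -15 mm. The jaw is still open and the tab is at the lower left. Moving to hover over the tab.

Call:
carry_out(
  commands=[
    [[-0.5,-0.4,0,0,0,0],[-0.6,-0.5,0,0,0,0],[-0.6,-0.5,0.2,0,0,0],[-0.6,-0.5,0.3,0,0,0],[-0.42,-0.31,0.3,0,0,0],[0,0,0,0,0,0],[0,0,0,0,0,0],[0,0,0,0,0,0]],
  ],
)

```text
clock: 14.57
position: [0.5717, -0.2191, 0.2456]
ee_rot: [0.127, 0.958, -0.035, 0.257]
ft_force: [-0.9, -0.3, -0.2]
grip_width: 0.995
grasp_force: 0.0
```

```bash
python3 - <<'E'
from h import *
o=get_obs(); P=o['position']; Rc=R.from_quat(o['ee_rot']).as_matrix()
print('bed pos',Rb.T@(P-Ob)*1e3); print(Rb.T@Rc)
im,p=snap('wrist','w9'); hsv=cv2.cvtColor(im,cv2.COLOR_BGR2HSV)
m=cv2.inRange(hsv,(5,150,120),(18,255,255)); k,lb,s,ce=cv2.connectedComponentsWithStats(m)
for i in range(1,k):
    if s[i][4]>60:
        ct=max(cv2.findContours((lb==i).astype(np.uint8),0,2)[0],key=cv2.contourArea); print(ce[i],s[i],cv2.approxPolyDP(ct,2.5,True)[:,0].tolist())
cv2.imwrite('pics/w9v.png',im)
E
```

```text
bed pos [  92.4679 -111.7248  130.0601]
[[-1.     -0.0038  0.0006]
 [-0.0038  1.      0.0007]
 [-0.0006  0.0007 -1.    ]]
[435.5104 123.5749] [413 113  47  22 915] [[415, 113], [414, 133], [457, 134], [459, 113], [449, 114], [447, 130], [443, 128], [445, 114]]
[311.0079 224.8591] [ 296  196   31   58 1654] [[300, 196], [296, 214], [296, 249], [324, 252], [326, 213], [323, 198]]
[346.6924 335.3678] [ 328  317   39   38 1297] [[329, 322], [330, 354], [366, 351], [363, 319], [340, 317]]
```

View pics/w9v.png

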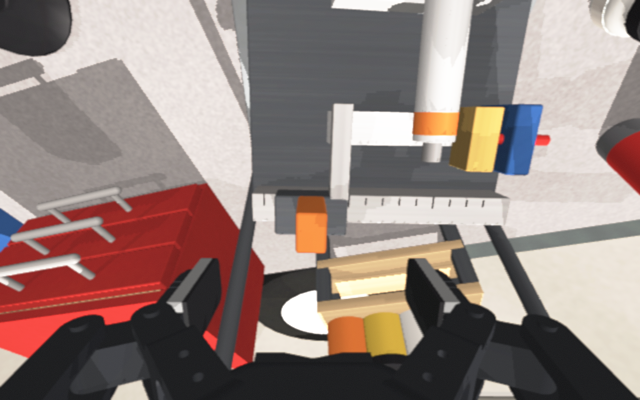

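The view shows the tab top as a quad from (296,214) to (324,252), roughly below the fingers' midline. The shaft's upper end is next to the brass anvil at (459,130).

```bash
python3 - <<'E'
from h import *
P={n:load(n)[1] for n in('w2','w3','w9')}
for k,a,b,c in(('TL',(233,253),(222,195),(296.5,214)),('BL',(235,280),(224,226.5),(296.5,250.5)),('BR',(254.5,278.5),(246.5,226.5),(324.5,252.5))):
    X,e=tri([ray(P['w2'],a),ray(P['w3'],b),ray(P['w9'],c)]); print(k,Rb.T@(X-Ob)*1e3,np.array(e)*1e3)
p=P['w9']
for u in((436.5,123.5),):
    o,d=ray(p,u); o=Rb.T@(o-Ob);d=Rb.T@d; print((o+d*(.050-o[2])/d[2])*1e3)
E
```

```text
TL [  81.4909 -122.1213   85.0527] [0.0832 0.5123 0.465 ]
BL [ 107.1065 -122.0299   86.6375] [0.8845 0.2324 0.787 ]
BR [ 107.9672 -104.125    84.6648] [0.294  0.3374 0.6291]
[ 27.2455 -26.5489  50.    ]
```

Call:
carry_out(
  commands=[
    [[-0.05,-0.03,0.3,0,0,0],[0,0,0.5,0,0,0],[0,0,0.5,0,0,0],[0,0,0.4,0,0,0],[0,0,0.22,0,0,0],[0,0,0,0,0,0],[0,0,0,0,0,0]],
  ],
)

```text
clock: 15.2
position: [0.5955, -0.2234, 0.1967]
ee_rot: [0.124, 0.96, -0.031, 0.249]
ft_force: [-0.6, -0.4, -0.0]
grip_width: 0.999
grasp_force: 0.0
```

Call:
carry_out(
  commands=[
    [[0,0,0,0,0,0],[0,0,0,0,0,0],[0,0,0,0,0,0],[0,0,0,0,0,0],[0,0,0,0,0,0],[0,0,0,0,0,0],[0,0,0,0,0,0],[0,0,0,0,0,0]],
  ],
  hand=1,
  force=25,
)

```text
clock: 15.87
position: [0.5966, -0.2235, 0.1983]
ee_rot: [0.125, 0.96, -0.029, 0.251]
ft_force: [-6.3, 2.2, 8.4]
grip_width: 0.229
grasp_force: 27.3
```

```bash
cat > st.py <<'E'
from h import *
o=get_obs(); P=o['position']
print('bed pos',Rb.T@(P-Ob)*1e3,'F bed',Rb.T@o['ft_force'],o['grip_width']*85,o['grasp_force'],o['clock'])
E
python3 st.py
```

```text
bed pos [  90.5867 -109.4846   76.5375] F bed [-1.5883  0.4209 10.642 ] 19.481789820639413 27.29096585608204 15.8667
```

```bash
python3 - <<'E'
from h import *
o=get_obs(); print(o['joint_pos'],o['tau'],o['ft_force'],o['torque']); Rc=R.from_quat(o['ee_rot']).as_matrix(); print(Rb.T@Rc)
E
```

```text
[-0.9588  0.0626  1.3271  1.9986 -0.1932  0.6269  1.7917] [ -0.7759  -9.2739   1.4039 -37.4412  -0.2607  -3.3309   0.2703] [-6.3484  2.1731  8.4222] [ 0.359   0.9675 -0.2383]
[[-0.9999 -0.0054 -0.0132]
 [-0.0055  0.9999  0.0107]
 [ 0.0131  0.0107 -0.9998]]
```

Call:
carry_out(
  commands=[
    [[0,0.06,0,0,0,0],[0,0.06,0,0,0,0],[0,0,0,0,0,0]],
  ],
)

```text
clock: 16.12
position: [0.5979, -0.219, 0.1983]
ee_rot: [0.125, 0.959, -0.029, 0.251]
ft_force: [-5.2, -0.9, 6.7]
grip_width: 0.224
grasp_force: 26.9
```

```bash
echo "print(o['joint_pos'])" >> st.py; python3 st.py
```

```text
bed pos [  90.6317 -104.7606   76.5188] F bed [-0.7637 -2.2188  8.2197] 19.06379576289502 26.942463680825313 16.1167
[-0.9728  0.0559  1.3272  2.0002 -0.1715  0.6244  1.7655]
```

Call:
carry_out(
  commands=[
    [[0,0.07,0,0,0,0],[0,0.07,0,0,0,0],[0,0.07,0,0,0,0],[0,0.07,0,0,0,0],[0,0.07,0,0,0,0],[0,0.07,0,0,0,0],[0,0.07,0,0,0,0],[0,0.06,0,0,0,0],[0,0,0,0,0,0]],
  ],
)

```text
clock: 16.87
position: [0.6043, -0.1965, 0.1985]
ee_rot: [0.124, 0.959, -0.03, 0.252]
ft_force: [11.4, -4.6, -6.2]
grip_width: 0.227
grasp_force: 25.2
```

```bash
python3 st.py
```

```text
bed pos [ 90.9895 -81.4039  76.4867] F bed [  7.5039  -1.4418 -11.5245] 19.33515246753764 25.193437198041693 16.8667
[-1.0337  0.0306  1.3259  2.0059 -0.0842  0.6173  1.6543]
```

Call:
carry_out(
  commands=[
    [[0,0,0,0,0,0],[0,0,0,0,0,0],[0,0,0,0,0,0],[0,0,0,0,0,0],[-0.05,0,0.1,0,0,0],[-0.05,0,0.1,0,0,0],[0,0,0.1,0,0,0],[0,0,0.1,0,0,0],[0,0,0,0,0,0],[0,0,0,0,0,0]],
  ],
  hand=-0.2,
)

```text
clock: 17.7
position: [0.614, -0.2003, 0.1857]
ee_rot: [0.125, 0.96, -0.03, 0.25]
ft_force: [0.4, 1.1, -0.2]
grip_width: 0.605
grasp_force: 0.0
```

```bash
python3 st.py; python3 - <<'E'
from h import *
print(Rb.T@R.from_quat(get_obs()['ee_rot']).as_matrix())
E
```

```text
bed pos [ 93.5527 -82.5231  60.2968] F bed [ 0.0114  1.1803 -0.2487] 51.460236013227124 0.0 17.7
[-0.8938  0.1464  1.2368  1.9928 -0.2933  0.6058  1.8161]
[[-0.9999 -0.0064 -0.0141]
 [-0.0066  0.9999  0.0094]
 [ 0.014   0.0095 -0.9998]]
```

Call:
carry_out(
  commands=[
    [[0,0,0.07,-0.09,-0.13,0.06],[0,0,0.07,0,0,0],[0,0,0,0,0,0]],
  ],
)

```text
clock: 17.95
position: [0.6168, -0.2005, 0.1807]
ee_rot: [0.126, 0.958, -0.025, 0.258]
ft_force: [0.4, 0.5, -0.1]
grip_width: 0.598
grasp_force: 0.0
```

Call:
carry_out(
  commands=[
    [[0,0,0,0,0,0],[0,0,0,0,0,0],[0,0,0,0,0,0],[0,0,0,0,0,0],[0,0,0,0,0,0],[0,0,0,0,0,0]],
  ],
  hand=1,
  force=25,
)

```text
clock: 18.45
position: [0.617, -0.2007, 0.1814]
ee_rot: [0.126, 0.958, -0.025, 0.258]
ft_force: [-4.1, 2.7, 5.3]
grip_width: 0.236
grasp_force: 26.9
```

```bash
python3 st.py
```

```text
bed pos [ 93.9986 -82.085   55.0044] F bed [-1.4289  1.4842  6.9245] 20.035974174358653 26.87415450811386 18.45
[-0.8598  0.1527  1.2091  2.0021 -0.337   0.5815  1.8513]
```

Call:
carry_out(
  commands=[
    [[0,0.05,0,0,0,0],[0,0.05,0,0,0,0],[0,0.05,0,0,0,0],[0,0.05,0,0,0,0],[0,0.05,0,0,0,0],[0,0.05,0,0,0,0],[0,0,0,0,0,0]],
  ],
)

```text
clock: 19.03
position: [0.6205, -0.1886, 0.1815]
ee_rot: [0.126, 0.958, -0.025, 0.258]
ft_force: [6.2, -2.8, -3.9]
grip_width: 0.237
grasp_force: 25.5
```

```bash
python3 st.py
```

```text
bed pos [ 94.1899 -69.4733  54.9945] F bed [ 3.8201 -1.0512 -6.7201] 20.14163998341462 25.54158389568329 19.0333
[-0.8978  0.1514  1.2206  2.0045 -0.313   0.5765  1.8097]
```

Call:
carry_out(
  commands=[
    [[0,0.025,0,0,0,0],[0,0.025,0,0,0,0],[0,0.025,0,0,0,0],[0,0.025,0,0,0,0],[0,0.025,0,0,0,0],[0,0.025,0,0,0,0]],
  ],
)

```text
clock: 19.53
position: [0.6219, -0.1835, 0.1815]
ee_rot: [0.126, 0.957, -0.026, 0.258]
ft_force: [11.5, -7.0, -12.2]
grip_width: 0.235
grasp_force: 24.8
```

```bash
python3 st.py; python3 - <<'E'
from h import *
im,p=snap('wrist','w10'); cv2.imwrite('pics/w10v.png',im[0:260,240:560])
E
```

```text
bed pos [ 94.2381 -64.2228  55.0249] F bed [  5.1235  -3.7041 -16.9997] 19.958656629440284 24.849689304828644 19.5333
[-0.915   0.1512  1.2263  2.0055 -0.3016  0.5742  1.7897]
```

View pics/w10v.png

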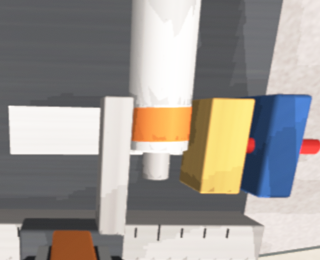

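The jaw blade is almost at the shaft (left edge x=131), and the shaft lies at the anvil. I'll relieve the sideways force first, then close slowly.

Call:
carry_out(
  commands=[
    [[-0.005,0,0.015,0,0,0],[0,0,0,0,0,0],[0,0,0,0,0,0]],
  ],
)

```text
clock: 19.83
position: [0.6222, -0.1833, 0.1813]
ee_rot: [0.126, 0.958, -0.025, 0.258]
ft_force: [-5.9, 0.1, 7.0]
grip_width: 0.235
grasp_force: 28.7
```

```bash
python3 st.py
```

```text
bed pos [ 94.3064 -63.9492  54.7687] F bed [-1.489  -1.4418  8.9525] 19.94214769217141 28.714756071567535 19.8333
[-0.9101  0.1533  1.2225  2.004  -0.307   0.5763  1.7939]
```

Call:
carry_out(
  commands=[
    [[0,0.02,-0.001,0,0,0],[0,0.02,-0.001,0,0,0],[0,0.02,0,0,0,0],[0,0.02,0,0,0,0]],
  ],
)

```text
clock: 20.17
position: [0.623, -0.1806, 0.1814]
ee_rot: [0.126, 0.958, -0.025, 0.258]
ft_force: [-1.2, -4.5, 2.8]
grip_width: 0.234
grasp_force: 27.1
```

```bash
python3 st.py
```

```text
bed pos [ 94.361  -61.1158  54.8041] F bed [ 1.3932 -4.6986  2.3829] 19.848073017156104 27.110696732997894 20.1667
[-0.9198  0.1531  1.2259  2.0047 -0.3004  0.5747  1.7828]
```

Call:
carry_out(
  commands=[
    [[0,0.015,0,0,0,0],[0,0.015,0,0,0,0],[0,0,0,0,0,0]],
  ],
)

```text
clock: 20.42
position: [0.6231, -0.1801, 0.1814]
ee_rot: [0.126, 0.957, -0.026, 0.258]
ft_force: [0.0, -6.4, 2.3]
grip_width: 0.237
grasp_force: 26.0
```

```bash
python3 st.py
```

```text
bed pos [ 94.3734 -60.6051  54.8157] F bed [ 2.6329 -6.1834  1.1483] 20.11844558110588 26.018345654010773 20.4167
[-0.9229  0.1532  1.2275  2.005  -0.2979  0.5741  1.7789]
```

Call:
carry_out(
  commands=[
    [[0,0.015,0,0,0,0],[0,0,0,0,0,0]],
  ],
)

```text
clock: 20.58
position: [0.6232, -0.1799, 0.1814]
ee_rot: [0.127, 0.957, -0.026, 0.258]
ft_force: [-1.7, -7.6, 1.7]
grip_width: 0.234
grasp_force: 25.4
```

```bash
python3 st.py
```

```text
bed pos [ 94.3705 -60.3634  54.8166] F bed [ 1.1305 -7.7911  1.2642] 19.849735408910924 25.426653921604156 20.5833
[-0.9244  0.1532  1.2283  2.0051 -0.2967  0.5738  1.777 ]
```

Call:
carry_out(
  commands=[
    [[0,0.015,0,0,0,0],[0,0.01,0,0,0,0],[0,0,0,0,0,0]],
  ],
)

```text
clock: 20.83
position: [0.6233, -0.1793, 0.1814]
ee_rot: [0.127, 0.957, -0.026, 0.258]
ft_force: [0.4, -8.5, 0.3]
grip_width: 0.236
grasp_force: 24.7
```

```bash
python3 st.py
```

```text
bed pos [ 94.3525 -59.8097  54.8247] F bed [ 2.4426 -8.1052 -1.0993] 20.089816961920818 24.68559354543686 20.8333
[-0.9271  0.1533  1.2295  2.0053 -0.2947  0.5735  1.7738]
```

Call:
carry_out(
  commands=[
    [[0,0.015,0,0,0,0],[0,0,0,0,0,0],[0,0,0,0,0,0]],
  ],
)

```text
clock: 21.08
position: [0.6234, -0.1791, 0.1814]
ee_rot: [0.127, 0.957, -0.026, 0.258]
ft_force: [0.5, -9.9, -1.4]
grip_width: 0.237
grasp_force: 24.6
```

```bash
python3 st.py; python3 - <<'E'
from h import *
im,p=snap('wrist','w11'); cv2.imwrite('pics/w11v.png',im[0:260,240:560])
for n in('w10','w11'):
    im,_=load(n); hsv=cv2.cvtColor(im,cv2.COLOR_BGR2HSV)
    r=cv2.inRange(hsv,(0,150,90),(4,255,255))|cv2.inRange(hsv,(174,150,90),(180,255,255)); r[:,:470]=0;r[:120]=0;r[170:]=0;r[:,580:]=0
    print(n,cv2.boundingRect(cv2.findNonZero(r)))
    y=cv2.inRange(hsv,(18,90,90),(30,255,255)); y[:90]=0;y[200:]=0;y[:,:400]=0;y[:,510:]=0; print(cv2.boundingRect(cv2.findNonZero(y)))
    o=cv2.inRange(hsv,(5,150,120),(18,255,255)); o[:90]=0;o[155:]=0;o[:,:360]=0;o[:,450:]=0; print('band',cv2.boundingRect(cv2.findNonZero(o)))
E
```

```text
bed pos [ 94.3732 -59.5185  54.837 ] F bed [ 1.9935 -9.4604 -2.7243] 20.11494797509207 24.570036828517914 21.0833
[-0.9286  0.1533  1.2302  2.0054 -0.2935  0.5732  1.7719]
w10 (487, 138, 73, 16)
(403, 98, 92, 96)
band (372, 107, 61, 34)
w11 (480, 138, 74, 15)
(403, 97, 85, 97)
band (372, 107, 60, 35)
```

Call:
carry_out(
  commands=[
    [[0,0.008,0,0,0,0],[0,0,0,0,0,0],[0,0,0,0,0,0],[0,0,0,0,0,0],[0,0,0,0,0,0],[0,0,0,0,0,0],[0,0,0,0,0,0]],
  ],
)

```text
clock: 21.72
position: [0.6234, -0.179, 0.1814]
ee_rot: [0.127, 0.957, -0.026, 0.258]
ft_force: [1.0, -10.9, -0.7]
grip_width: 0.233
grasp_force: 24.5
```

```bash
python3 st.py; python3 - <<'E'
from h import *
im,_=load('w11'); g=cv2.cvtColor(im,cv2.COLOR_BGR2GRAY)
for y in(105,112,120,130): print(y,[tuple(int(v) for v in im[y,x]) for x in range(418,446,3)])
E
```

```text
bed pos [ 94.3565 -59.4251  54.8334] F bed [  3.0206 -10.2533  -2.5389] 19.837951411750872 24.48604792356491 21.7167
[-0.9294  0.1534  1.2306  2.0054 -0.2929  0.5731  1.7709]
105 [(253, 253, 253), (253, 253, 253), (248, 250, 251), (234, 238, 245), (133, 147, 167), (49, 89, 112), (54, 96, 120), (56, 99, 123), (54, 95, 119), (97, 176, 224)]
112 [(91, 190, 255), (88, 184, 255), (83, 176, 255), (77, 163, 254), (51, 107, 194), (53, 95, 117), (53, 95, 119), (56, 98, 123), (56, 100, 126), (116, 211, 246)]
120 [(92, 192, 255), (87, 184, 255), (82, 175, 255), (76, 162, 254), (48, 96, 166), (50, 90, 112), (54, 96, 120), (55, 97, 121), (73, 132, 166), (125, 225, 251)]
130 [(90, 188, 255), (86, 181, 255), (81, 173, 254), (68, 144, 249), (47, 87, 126), (55, 96, 120), (56, 97, 122), (54, 95, 120), (103, 187, 231), (127, 226, 251)]
```

Call:
carry_out(
  commands=[
    [[0,0,0,0,0,0],[0,0,0,0,0,0],[0,0,0,0,0,0],[0,0,0,0,0,0],[0,0,0,0,0,0]],
  ],
  hand=-0.3,
)

```text
clock: 22.13
position: [0.6239, -0.176, 0.1811]
ee_rot: [0.126, 0.958, -0.025, 0.258]
ft_force: [-0.0, 1.3, 0.6]
grip_width: 0.648
grasp_force: 0.0
```

Call:
carry_out(
  commands=[
    [[0,0,-0.3,0,0,0],[0,0,-0.5,0,0,0],[0,0,-0.6,0,0,0],[0,0,-0.6,0,0,0],[0,0,-0.5,0,0,0],[0.3,0,-0.3,0,0,0],[0.5,0,0,0,0,0],[0.5,0,0,0,0,0],[0.4,0,0,0,0,0],[0,0,0,0,0,0],[0,0,0,0,0,0],[0,0,0,0,0,0]],
  ],
)

```text
clock: 23.13
position: [0.5199, -0.1473, 0.2278]
ee_rot: [0.124, 0.959, -0.021, 0.253]
ft_force: [0.3, -0.1, -0.4]
grip_width: 0.649
grasp_force: 0.0
```

```bash
python3 st.py; python3 - <<'E'
from h import *
im,p=snap('wrist','w12'); hsv=cv2.cvtColor(im,cv2.COLOR_BGR2HSV); m=cv2.inRange(hsv,(5,150,120),(18,255,255)); k,_,s,ce=cv2.connectedComponentsWithStats(m)
for i in range(1,k):
    if s[i][4]>60:
        o,d=ray(p,ce[i]); o=Rb.T@(o-Ob);d=Rb.T@d; print(ce[i],s[i],[(o+d*(z-o[2])/d[2])*1e3 for z in(.05,.085)])
g=cv2.cvtColor(im,cv2.COLOR_BGR2GRAY); q=proj(p,Ob+Rb@[.022,-.015,.045]); print(q); y=int(q[1]);print([(x,int(g[y,x])) for x in range(int(q[0])-40,int(q[0])+40,2)])
E
```

```text
bed pos [ 23.8775 -56.1798 149.0502] F bed [ 0.109   0.0281 -0.4819] 55.20623299838687 0.0 23.1333
[-0.7697 -0.4096  0.7898  2.1618  0.5143  0.8095  1.0948]
[357.7311  86.556 ] [339  76  39  23 822] [array([-67.8901, -21.0333,  50.    ]), array([-64.7661, -26.7215,  85.    ])]
[625.1289 192.0825] [ 601  164   39   66 1552] [array([ 12.2447, 202.9445,  50.    ]), array([  3.8516, 165.0659,  85.    ])]
[356.7578 209.6609] [340 199  35  21 578] [array([ 26.1556, -17.8737,  50.    ]), array([ 15.7632, -24.016 ,  85.    ])]
[303.8673 298.3931] [ 291  270   27   57 1394] [array([107.4248, -61.3056,  50.    ]), array([ 85.3523, -61.2058,  85.    ])]
[307.5163 353.3856] [292 350  28   8 153] [array([165.5294, -58.185 ,  50.    ]), array([135.106 , -58.5337,  85.    ])]
[359.4435 203.1004]
[(319, 230), (321, 142), (323, 202), (325, 218), (327, 216), (329, 215), (331, 214), (333, 220), (335, 223), (337, 222), (339, 135), (341, 114), (343, 138), (345, 149), (347, 160), (349, 167), (351, 174), (353, 178), (355, 181), (357, 183), (359, 186), (361, 188), (363, 188), (365, 186), (367, 182), (369, 178), (371, 156), (373, 110), (375, 90), (377, 95), (379, 182), (381, 207), (383, 204), (385, 202), (387, 204), (389, 207), (391, 208), (393, 210), (395, 212), (397, 214)]
```

```bash
python3 -c "
from workcell import hand_in
print(hand_in())"
```

```text
the job is handed in; nothing more can be done
None
```

The job is handed in: the orange shaft lies on its rests against the anvil with the jaw closed on it, pressed at about 8 N (estimated: about 10 N at the wrist less 2.5 N slide friction) for over half a second and then let go. I viewed 11 pictures, one over the limit of 10, and the hand-in returned no verdict.

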